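Put the tea things back together on the study table

TASK

Put the rinsed tea things back together: stand the steel tumbler upright in the middle of the cork coaster, then hang the infuser basket fully home in the tumbler, then cover the infuser with the lid that fits it, the larger one. Close the tea caddy with the smaller lid, at whatever point suits you, leaving the caddy standing where it is. Do not shift the pencil sharpener or the eraser that lie among them.

Things in the scene. Friction and masses are not known exactly. Their poses are not given: they have to be found in the camera images.
- coaster: Target. Flat round cork coaster, 96 mm across and 8 mm thick, fixed to the table. Origin at the centre of its underside, z up.
- tumbler: Plain steel tumbler, empty, open at the top, upright; 92 mm high, outside 56 mm across at the foot widening evenly to 64 mm at the rim, wall 2.5 mm (mouth 59 mm inside), floor 3 mm, about 130 g. Origin at the centre of its underside, z up its axis. On the coaster its origin lies 8 mm above the coaster's.
- infuser: Steel sieve basket, open at the top, upright, 74 mm high, 70 g. 38 mm across at the foot, 48 at 40 mm height, 53 from 50 mm up; flange 68 mm across, 3 mm thick, underside at 56 mm; above it (59 to 74 mm) an upright collar to grip, 53 mm outside, 48 inside. Origin centre of underside, z up. Home: flange on the tumbler's rim, origin 36 mm above the tumbler's.
- tumbler_lid: Larger steel lid, knob up: disc 60 mm across, 4 mm thick (9 to 13 mm above its underside), upright round knob 16 mm across, 18 mm high (13 to 31 mm); below, a tapered plug 9 mm deep, 34 mm across at its end, 43 at the disc. 70 g. Origin centre of the plug's underside, z up. Home: plug in the infuser's collar, disc on its edge, origin 65 mm above the infuser's.
- caddy_lid: Smaller steel lid, knob up: disc 44 mm across, 4 mm thick (8 to 12 mm above its underside), upright round knob 14 mm across, 18 mm high (12 to 30 mm); below, a tapered plug 8 mm deep, 23 mm across at its end, 32 at the disc. 45 g. Origin centre of the plug's underside, z up. Home: plug in the tea caddy's neck, disc on its edge, origin 74 mm above the caddy's.
- caddy: Target. Steel tea caddy standing open: a can 72 mm across and 72 mm high with a flat shoulder and a round neck 45 mm across outside, 37 mm inside, which ends 82 mm above the table. Loose, about 450 g. Origin at the centre of its underside, z up along its axis.
- sharpener: Bystander, to be left alone. Green plastic pencil sharpener lying on the table, 28 x 18 x 14 mm. Origin at the centre of its underside.
- eraser: Bystander, to be left alone. White eraser in a card sleeve, 48 x 21 x 12 mm, lying flat. Origin at the centre of its underside.
Mind the look-alikes: they are no part of the job. Leave any orange or yellow look-alike of the tumbler_lid alone.

How it is judged:
On the way, in this order (a step that is already met when the one before it is completed fails the run):
1. the tumbler stands upright on the coaster (horizontal distance between tumbler and coaster below 0.015 m and z of tumbler in the frame of coaster between 0.005 and 0.011 m and angle between tumbler's own z axis and vertical below 0.08 rad), for 0.2 s.
2. the infuser hangs fully home in the tumbler on the coaster (all of step 1 and horizontal distance between infuser and tumbler below 0.006 m and z of infuser in the frame of tumbler between 0.033 and 0.039 m and angle between infuser's own z axis and vertical below 0.08 rad), for 0.2 s.
3. the larger lid covers the infuser (all of step 2 and horizontal distance between tumbler_lid and infuser below 0.006 m and z of tumbler_lid in the frame of infuser between 0.062 and 0.068 m and angle between tumbler_lid's own z axis and vertical below 0.08 rad), for 0.2 s.
At the end, for the whole second after the job is handed in: Tumbler upright within 15 mm of the coaster's centre; infuser, larger lid on it and smaller lid on the caddy each fully home (height within 3 mm, axis within 6 mm, tilt under 0.08 rad); caddy upright within 30 mm of where it stood; all released, at rest (all of step 3 and horizontal distance between caddy_lid and caddy below 0.006 m and z of caddy_lid in the frame of caddy between 0.071 and 0.077 m and angle between each of caddy_lid, caddy's own z axis and vertical below 0.08 rad and distance of caddy from where it was at the start of the episode below 0.03 m and linear speed of each of tumbler, infuser, tumbler_lid, caddy_lid, caddy below 0.02 m/s); the robot touches nothing.
It fails at once if the sharpener or the eraser is shifted by more than 20 mm (distance of any of sharpener, eraser from where it was at the start of the episode above 0.02 m).
It also fails if it takes over 109 s, if anything falls off the work surface, if the arm or the gripper's body presses on something with over 40 N, if the wrist force passes 120 N, or if a joint passes its speed limit or range.

ROBOT

A 6-joint arm with a two-finger parallel gripper is mounted at the origin on the work surface. World frame = base frame: x ahead of the robot, y to its left, z up, the work surface at z = 0. Lengths are in m, angles in rad, forces in N, time in s.
With the tool pointing down it reaches from about 0.35 to 0.925 m from the base axis. Payload 6.4 kg.
Tool frame: the origin (TCP) lies midway between the tips of the shut fingers; the grasp point (between the pads) lies 19 mm behind it (robot.hold_point_z is the distance from the TCP to the grasp point, in m); x points along the fingers, y is the direction in which the jaws open and shut, and the axes are right-handed (so a half turn about x gives the same grasp; the last joint's range is limited). The gripper opens to 85 mm and grips with 20 to 120 N. Pads are 22 mm wide; open, the fingers measure 114 mm over their backs; the gripper's body (76 mm by 85 mm) begins 54 mm behind the grasp point. The pads swing forward as they close: fully open they stand 13 mm farther back than shut.
Start: joints at [0.959, 0.245, 1.558, -0, 1.339, -0.174], TCP at [0.276, 0.589, 0.231] pointing down, gripper open.
Joint ranges: [-3.13, 3.13], [-1.02, 2.26], [0.13, 2.54], [-0.95, 4.09], [0.21, 2.88], [-2.74, 2.74]. Speed limits (rad/s): [2.57, 2.57, 3.14, 3.14, 3.14, 3.14].

INTERFACE

Orientations are given as a unit quaternion [w, x, y, z].
In Python, from workcell import robot, optics gives the robot as it stands.
- The arm moves only by the tool jog_arm, never from a script. Its arguments are lists of equal length, an entry for each row: "claw": the opening, from -1 (shut) to 1 (fully open), so that 0 is half open; "slide": the shift along the tool's x, y, z in m, a list of three; "yaw": the turn about the tool's x in rad. A call has 1 to 12 rows; each row is the pose to reach, as a shift and turn from the pose measured when the call began, along the tool's axes at that moment; what a row does not reach only later rows make up. A row lasts 1/8 s, in which the tool goes at most 62.5 mm and 10.7 degrees, less where a joint would pass 70% of its speed; a pose out of reach is approached as far as the arm can. A call with a gripper value outside its range is refused whole. The fingers move at their own pace and stop on an object; "force" is the grip in N (left out, the last holds). Time passes only in rows, so rows that repeat a pose let the fingers close. It gives the time, the measured TCP pose, the force and the opening at its end, in the units of the state.
- robot.read_state(): the state, without advancing time (a new reading comes with each control period).
- optics.camera(name): name is "scene" or "top" or "wrist"; returns the picture (480x640x3 uint8, blue, green, red); there is no depth.
- optics.camera_model(name): a dict with "vertical_fov" (degrees; the focal length in pixels is half the picture's height over the tangent of half this angle, whatever the lens; pixels are square), "cx", "cy" (the principal point, pixels), "dist_coeffs" ([k1, k2, p1, p2, k3] as OpenCV has them; the pictures are not rectified), "eye" and "rotation" of the camera in the world. Camera axes: x right, y down, z forward; pixel columns grow to the right and rows downward; lengths in m; the calibration is good to about 2 mm. A picture is of the moment at which its call begins: read the wrist's pose just before it. camera_model takes no time and is no camera call; for the wrist camera it gives the pose at the moment of the call.
- robot.finish_job(): hands the job in, once; it reports no verdict.
The state is a dict: "t": time; "qpos": joint angles; "joint_velocities": joint speeds; "tau": joint torques, N m; "position": TCP position; "ee_rot": TCP orientation; "force": force on the tool from outside, world axes, zero at the start; "torque": the same for the moment, N m; "gripper_width": finger opening in m.
Only numpy, scipy, OpenCV 4.12 (cv2) and the standard library are available. Lean on these libraries where they do the work, as an engineer would, in place of code of your own. Each camera call takes 0.05 s, during which the arm holds its last target. There are 200 camera calls.

## Working session

There is one attempt and no reset: what is moved stays moved. The work goes in short steps, Python scripts to look and compute and a tool call to move; the robot and the scene stay as the last step left them, time stands still between calls to the robot, and variables do not carry over. Pictures are saved under pics/ and viewed, about 12 in all and at most 16, crops included, and the job is handed in when it is done.

Besides the shell and the picture viewer there is one more tool, called after "Call:" by a JSON object that holds its "api" and its "payload", one argument or row to a line. jog_arm: Moves the arm, as the interface text tells. Its arguments: {"type":"object","properties":{"claw":{"type":"array"},"slide":{"type":"array"},"yaw":{"type":"array"},"force":{"type":"number"}},"required":["claw","slide","yaw"]}

```bash
mkdir -p pics; ls
python3 - <<'E'
from workcell import robot, optics
import cv2, numpy as np
s=robot.read_state(); print(s)
for n in ("scene","top","wrist"):
    m=optics.camera_model(n); print(n,m)
    cv2.imwrite(f"pics/{n}0.png",optics.camera(n))
E
```

```text
pics
{'t': 0.0, 'qpos': array([ 9.58864682e-01,  2.45795293e-01,  1.55903011e+00,  3.56014467e-06,
        1.33867596e+00, -1.74127012e-01]), 'joint_velocities': array([ 0.00025329,  0.00037469, -0.00118073, -0.00185506,  0.00016995,
        0.00053495]), 'tau': array([-5.14845524e-04, -4.29514611e+01, -3.26127005e+01, -1.31007946e-04,
        5.38948952e-03,  1.31020639e-05]), 'position': array([0.27525348, 0.58822708, 0.23018367]), 'ee_rot': array([ 0.68997271,  0.15293139,  0.69049188, -0.1541772 ]), 'force': array([0.47918485, 0.06124332, 0.89755871]), 'torque': array([0.05978183, 0.05597832, 0.00024545]), 'gripper_width': 0.08537993632588887}
scene {'vertical_fov': 42.85700995150881, 'cx': 316.3865699047374, 'cy': 238.23101134228486, 'dist_coeffs': array([-0.10797045,  0.        ,  0.        ,  0.        ,  0.        ]), 'eye': array([ 0.9895818 , -0.76171051,  0.79455041]), 'rotation': array([-0.42533177,  0.85790877,  0.26355139, -0.11673089])}
top {'vertical_fov': 52.50545066718098, 'cx': 325.1425613609817, 'cy': 240.57778026668586, 'dist_coeffs': array([-0.0521881,  0.       ,  0.       ,  0.       ,  0.       ]), 'eye': array([0.41192647, 0.03659522, 0.96414173]), 'rotation': array([ 0.01837751, -0.70403555,  0.70938799, -0.02765686])}
wrist {'vertical_fov': 64.67288940896023, 'cx': 318.40610370051786, 'cy': 237.1769414929456, 'dist_coeffs': array([-0.03680002,  0.        ,  0.        ,  0.        ,  0.        ]), 'eye': array([0.21557415, 0.6154247 , 0.3723726 ]), 'rotation': array([0.11169195, 0.83637015, 0.53202627, 0.07041255])}
```

View pics/top0.png

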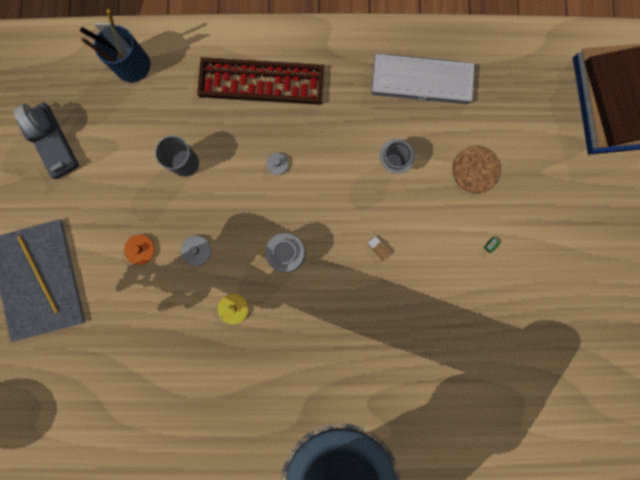

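View pics/scene0.png

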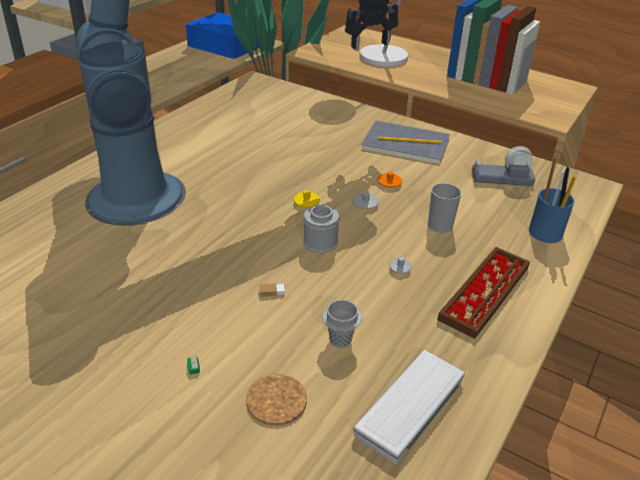

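The top view shows:
- tumbler (178,156), infuser (397,155), coaster (477,169), caddy (286,252)
- small grey lid (278,162)
- eraser (380,246), sharpener (492,244)

Three things could be the larger lid: grey (196,250), orange (140,250) and yellow (233,309). Only the grey one is steel and about 60 mm across, so it fits the description. I'll measure everything and check that lid in an enlarged crop.

```bash
cat > h.py <<'E'
import cv2, numpy as np
from scipy.spatial.transform import Rotation as R
from scipy.optimize import least_squares
from workcell import robot, optics
def rot(q): return R.from_quat(np.r_[q[1:],q[0]]).as_matrix()
def K(m):
    f=240/np.tan(np.radians(m["vertical_fov"]/2)); return np.array([[f,0,m["cx"]],[0,f,m["cy"]],[0,0,1.]])
def plane(m,px,z):
    p=cv2.undistortPoints(np.float64(px).reshape(-1,1,2),K(m),m["dist_coeffs"])[:,0]
    d=np.c_[p,np.ones(len(p))]@rot(m["rotation"]).T; e=m["eye"]
    return e+d*((z-e[2])/d[:,2])[:,None]
def project(m,P):
    M=rot(m["rotation"]).T
    return cv2.projectPoints(np.float64(P).reshape(-1,1,3),cv2.Rodrigues(M)[0],-M@m["eye"],K(m),m["dist_coeffs"])[0][:,0]
def circle(xy,r,far=None):
    """fit known-radius circle; far: nadir point, use only the half away from it"""
    c=xy.mean(0)
    for _ in range(8):
        s=xy if far is None else xy[(xy-c)@(c-far)>-0.2*r*np.linalg.norm(c-far)]
        if len(s)<8: break
        q=least_squares(lambda v:np.hypot(*(s-v).T)-r,c,loss="soft_l1",f_scale=.001); c=q.x
    e=np.hypot(*(s-c).T)-r
    return c,np.sqrt(np.mean(e**2)),np.mean(e)
def go(target):
    "slide (tool axes) from the present TCP to a world TCP target"
    s=robot.read_state(); return np.round(rot(s["ee_rot"]).T@(np.array(target)-s["position"]),4)
E
python3 - <<'E'
from h import *
m=optics.camera_model("top"); im=cv2.imread("pics/top0.png"); hsv=cv2.cvtColor(im,cv2.COLOR_BGR2HSV)
print(np.round(rot(robot.read_state()["ee_rot"]),4))
g=((hsv[...,1]<60)).astype(np.uint8)*255
obj=dict(tumbler=(178,156,.092,.032),infuser=(397,155,.058,.034),caddy=(286,252,.072,.036),lidL=(196,250,.012,.030),lidS=(278,162,.011,.022),coaster=(477,169,.008,.048))
cos=((hsv[...,0]<14)&(hsv[...,1]>60)).astype(np.uint8)*255
cv2.imwrite("pics/mask.png",np.hstack([g,cos]))
for n,(u,v,z,r) in obj.items():
    mk=cos if n=="coaster" else g
    mk=cv2.morphologyEx(mk,cv2.MORPH_CLOSE,np.ones((5,5)))
    cs=[c for c in cv2.findContours(mk,cv2.RETR_EXTERNAL,cv2.CHAIN_APPROX_NONE)[0] if cv2.contourArea(c)>50 and cv2.pointPolygonTest(c,(u,v),True)>-6]
    if not cs: print(n,"none"); continue
    c=max(cs,key=cv2.contourArea); p=plane(m,c[:,0]+0.0,z)[:,:2]
    cc,e,b=circle(p,r,m["eye"][:2]); print(n,"box",cv2.boundingRect(c),np.round(cc,4),"rms %.4f mean %.4f"%(e,b))
a=cv2.resize(im[210:340,110:310],None,fx=4,fy=4,interpolation=cv2.INTER_CUBIC)
cv2.imwrite("pics/crop1.png",a)
b=cv2.resize(np.hstack([g[100:300,100:420],cos[100:300,400:540]]),None,fx=1.7,fy=1.7); cv2.imwrite("pics/mask.png",b)
E
```

```text
[[-9.000e-04  4.239e-01  9.057e-01]
 [-1.300e-03  9.057e-01 -4.239e-01]
 [-1.000e+00 -1.500e-03 -2.000e-04]]
tumbler box (155, 135, 44, 41) [0.6323 0.3025] rms 0.0009 mean -0.0004
infuser box (380, 139, 35, 35) [ 0.6301 -0.1119] rms 0.0008 mean -0.0003
caddy box (265, 232, 41, 41) [0.45   0.0988] rms 0.0006 mean -0.0002
lidL box (181, 235, 30, 31) [0.4566 0.2769] rms 0.0007 mean -0.0003
lidS box (267, 153, 22, 22) [0.6276 0.1175] rms 0.0009 mean -0.0004
coaster box (453, 146, 47, 47) [ 0.614  -0.2774] rms 0.0023 mean -0.0011
```

View pics/crop1.png

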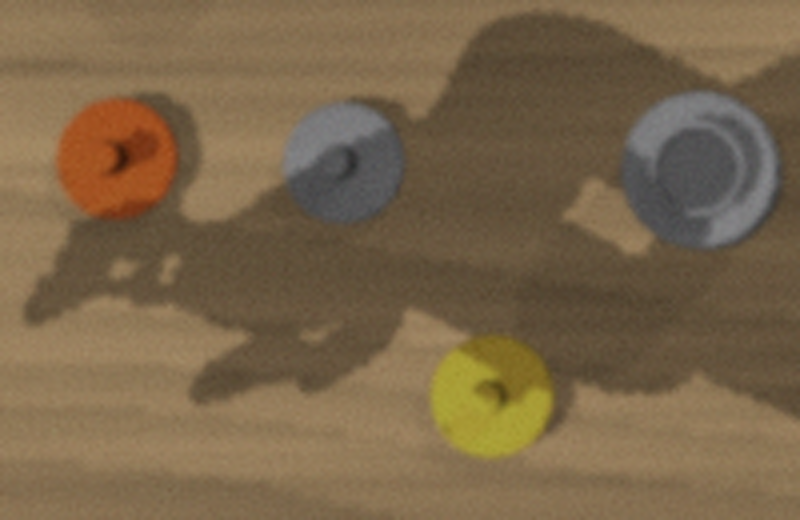

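View pics/mask.png

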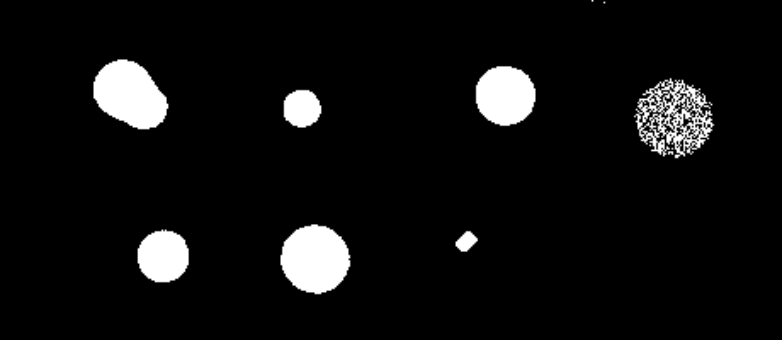

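The crop shows grey steel at crop (344,160), about 29.5 px or 60 mm across, which is the larger lid. The orange and yellow discs are coloured look-alikes. The masks are clean and the fitted radii match the given sizes to within 1 mm, 2 mm for the coaster. I'll cross-check against the scene camera.

Run:
```python
from h import *
m=optics.camera_model("scene"); im=cv2.imread("pics/scene0.png"); hsv=cv2.cvtColor(im,cv2.COLOR_BGR2HSV)
g=((hsv[...,1]<60)).astype(np.uint8)*255
cos=((hsv[...,0]<14)&(hsv[...,1]>60)).astype(np.uint8)*255
obj=dict(tumbler=(.6323,.3025,.092,.032),infuser=(.6301,-.1119,.074,.0265),caddy=(.45,.0988,.072,.036),neck=(.45,.0988,.082,.0225),lidL=(.4566,.2769,.013,.030),lidS=(.6276,.1175,.012,.022),coaster=(.614,-.2774,.008,.048))
for n,(x,y,z,r) in obj.items():
    mk=cos if n=="coaster" else g
    mk=cv2.morphologyEx(mk,cv2.MORPH_CLOSE,np.ones((5,5)))
    u,v=project(m,[x,y,z])[0]
    cs=[c for c in cv2.findContours(mk,cv2.RETR_EXTERNAL,cv2.CHAIN_APPROX_NONE)[0] if cv2.contourArea(c)>50 and cv2.pointPolygonTest(c,(float(u),float(v)),True)>-6]
    if not cs: print(n,"none",u,v); continue
    c=max(cs,key=cv2.contourArea); p=plane(m,c[:,0],z)[:,:2]
    e=np.hypot(*(p-[x,y]).T)-r; p=p[abs(e)<.006]   # rim points only
    cc,e,b=circle(p,r); print(n,np.round([u,v]),len(p),np.round(cc,4),"diff mm",np.round((cc-[x,y])*1e3,1),"rms %.4f"%e)
```

```text
tumbler [445. 190.] 45 [0.6355 0.3016] diff mm [ 3.2 -0.9] rms 0.0015
infuser [341. 309.] 43 [ 0.6333 -0.114 ] diff mm [ 3.2 -2.1] rms 0.0019
caddy [320. 215.] 55 [0.4528 0.0982] diff mm [ 2.8 -0.6] rms 0.0016
neck [320. 211.] 27 [0.4524 0.0987] diff mm [ 2.4 -0.1] rms 0.0025
lidL [364. 200.] 60 [0.4603 0.2755] diff mm [ 3.7 -1.4] rms 0.0020
lidS [399. 265.] 53 [0.6312 0.1162] diff mm [ 3.6 -1.3] rms 0.0025
coaster none 275.53188784003544 394.45359299549085
```

The scene view agrees to within a steady +3 mm in x and −1 mm in y, which is calibration bias between the cameras. I'll aim at the mean. The tumbler comes first.

```bash
python3 -c "
from h import *
print(go([.634,.302,.16]),go([.634,.302,.038]))"
```

```text
[ 0.0705 -0.1072  0.4463] [ 0.1925 -0.107   0.4463]
```

Call:
{"api": "jog_arm", "payload": {
  "claw": [1, 1, 1, 1, 1, 1, 1, 1, 1, 1, 1, 1],
  "slide": [
    [0.02, -0.013, 0.055],
    [0.035, -0.027, 0.112],
    [0.05, -0.042, 0.17],
    [0.06, -0.056, 0.23],
    [0.07, -0.07, 0.285],
    [0.07, -0.083, 0.34],
    [0.07, -0.095, 0.39],
    [0.07, -0.103, 0.43],
    [0.07, -0.107, 0.446],
    [0.07, -0.107, 0.446],
    [0.07, -0.107, 0.446],
    [0.07, -0.107, 0.446]
  ],
  "yaw": [0, 0, 0, 0, 0, 0, 0, 0, 0, 0, 0, 0],
  "force": 40
}}

```text
t: 1.65
position: [0.6327, 0.3035, 0.1605]
ee_rot: [0.69, 0.152, 0.691, -0.153]
force: [-0.7, 0.2, 0.0]
gripper_width: 0.0852
```

```bash
python3 -c "
from h import *
s=robot.read_state();print(s['t'],s['position'],s['qpos'])
print(go([.634,.302,.16]),go([.634,.302,.038]))
cv2.imwrite('pics/w1.png',optics.camera('wrist'));m=optics.camera_model('wrist')
print(project(m,[.634,.302,.092]),project(m,s['position']))"
```

```text
1.65 [0.63271979 0.30347822 0.1604754 ] [ 2.86365091e-01  4.26388303e-01  1.46300897e+00 -8.40204039e-04
  1.25371174e+00 -8.48182739e-01]
[ 0.0005 -0.0008  0.0018] [ 0.1225 -0.0006  0.0019]
[[318.7355004  253.77946134]] [[320.69524773 300.6536305 ]]
```

View pics/w1.png

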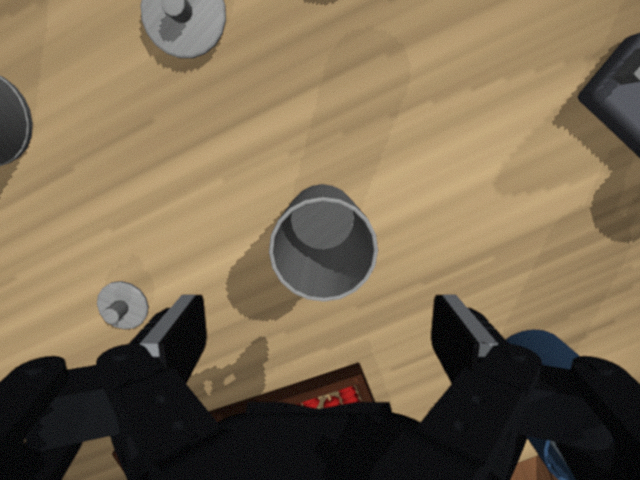

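The wrist view shows the tumbler rim centred near (323,248), against a prediction of (319,254). That is about 3 mm off, and the jaws are clear on both sides.

```bash
python3 -c "
from h import *
m=optics.camera_model('wrist')
print(plane(m,[[323.5,248.5]],.092), plane(m,[[320,304.]],.092))
print(go([.634,.3025,.038]))"
```

```text
[[0.63225508 0.3058636  0.092     ]] [[0.66322505 0.28922907 0.092     ]]
[ 1.225e-01 -1.000e-04  1.400e-03]
```

Call:
{"api": "jog_arm", "payload": {
  "claw": [1, 1, 1, 1, -1, -1, -1, -1, -1, -1],
  "slide": [
    [0.045, 0, 0.001],
    [0.09, 0, 0.001],
    [0.122, 0, 0.001],
    [0.122, 0, 0.001],
    [0.122, 0, 0.001],
    [0.122, 0, 0.001],
    [0.122, 0, 0.001],
    [0.122, 0, 0.001],
    [0.122, 0, 0.001],
    [0.122, 0, 0.001]
  ],
  "yaw": [0, 0, 0, 0, 0, 0, 0, 0, 0, 0],
  "force": 40
}}

```text
t: 2.95
position: [0.6355, 0.3035, 0.0414]
ee_rot: [0.692, 0.153, 0.689, -0.153]
force: [0.1, 1.1, 6.5]
gripper_width: 0.0607
```

```bash
cat >> h.py <<'E'
def find(z,r,near,cam="top",sat=60,im=None):
    "steel round thing near a world point: centre of its far rim at height z"
    m=optics.camera_model(cam); im=optics.camera(cam) if im is None else im
    g=(cv2.cvtColor(im,cv2.COLOR_BGR2HSV)[...,1]<sat).astype(np.uint8)*255
    c=np.vstack([c for c in cv2.findContours(g,cv2.RETR_LIST,cv2.CHAIN_APPROX_NONE)[0]])
    p=plane(m,c[:,0],z)[:,:2]
    for tol in (.012,.006,.004):
        e=np.hypot(*(p-near).T)-r; q=p[abs(e)<tol]; near,e,b=circle(q,r,m["eye"][:2] if cam=="top" else None)
    return np.round(near,4),round(e,4),len(q)
E
python3 -c "
from h import *
s=robot.read_state();print(s['position'],s['gripper_width'],s['force'])
print(go([.634,.3025,.20]),go([.615,-.278,.20]))"
```

```text
[0.63551681 0.30350436 0.04138526] 0.060722808570473845 [0.1305452  1.14783965 6.51779197]
[-0.1586 -0.0013 -0.0005] [-0.1589 -0.5354  0.2275]
```

Call:
{"api": "jog_arm", "payload": {
  "claw": [-1, -1, -1, -1, -1, -1, -1, -1, -1, -1, -1, -1],
  "slide": [
    [-0.03, 0, 0],
    [-0.08, 0, 0],
    [-0.13, 0, 0],
    [-0.158, -0.03, 0.013],
    [-0.158, -0.08, 0.034],
    [-0.158, -0.13, 0.055],
    [-0.158, -0.18, 0.077],
    [-0.158, -0.23, 0.098],
    [-0.158, -0.28, 0.119],
    [-0.158, -0.33, 0.14],
    [-0.158, -0.36, 0.153],
    [-0.158, -0.38, 0.162]
  ],
  "yaw": [0, 0, 0, 0, 0, 0, 0, 0, 0, 0, 0, 0]
}}

```text
t: 4.45
position: [0.6208, -0.111, 0.1992]
ee_rot: [0.691, 0.154, 0.689, -0.153]
force: [0.2, -0.5, -1.1]
gripper_width: 0.0607
```

```bash
python3 -c "
from h import *
s=robot.read_state();print(s['t'],s['position'],s['gripper_width'],s['force'],s['qpos'])
print(go([.6155,-.278,.20]),go([.6155,-.278,.07]))
cv2.imwrite('pics/t1.png',optics.camera('top'))"
```

```text
4.45 [ 0.62084152 -0.11096961  0.19915478] 0.060695003325813915 [ 0.23870346 -0.52792225 -1.14069315] [-0.3570317   0.22814979  1.63832268  0.00168386  1.27237603 -1.49076955]
[-0.001  -0.1536  0.0659] [ 0.129  -0.1538  0.0656]
```

View pics/t1.png

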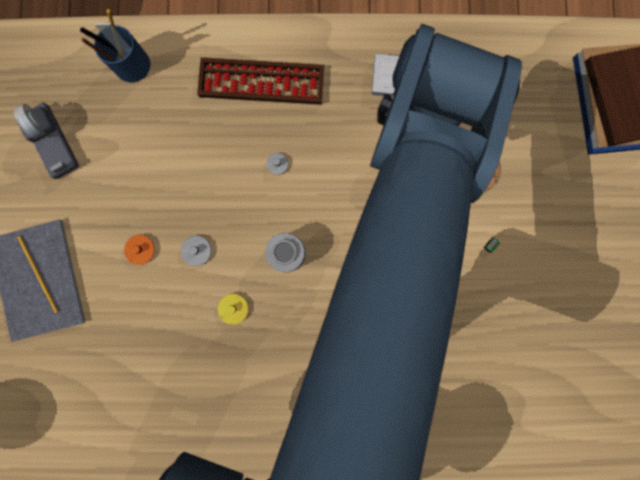

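The arm hides the tumbler from above, but the grip held at 60.7 mm. I'll carry on to the coaster.

Call:
{"api": "jog_arm", "payload": {
  "claw": [-1, -1, -1, -1, -1, -1, -1, -1, -1, -1, -1, -1],
  "slide": [
    [0, -0.04, 0.017],
    [0, -0.09, 0.038],
    [0, -0.13, 0.056],
    [0, -0.154, 0.066],
    [0, -0.154, 0.066],
    [0.04, -0.154, 0.066],
    [0.08, -0.154, 0.066],
    [0.115, -0.154, 0.066],
    [0.135, -0.154, 0.066],
    [0.145, -0.154, 0.066],
    [0.149, -0.154, 0.066],
    [0.149, -0.154, 0.066]
  ],
  "yaw": [0, 0, 0, 0, 0, 0, 0, 0, 0, 0, 0, 0]
}}

```text
t: 6.0
position: [0.6165, -0.2809, 0.0515]
ee_rot: [0.692, 0.154, 0.688, -0.154]
force: [-0.2, 0.2, -0.7]
gripper_width: 0.0605
```

```bash
python3 -c "
from h import *
s=robot.read_state();print(s['t'],s['position'],s['gripper_width'],s['force'])
print(go([.6155,-.278,.0494]))
cv2.imwrite('pics/s1.png',optics.camera('scene')[200:480,100:500])"
```

```text
6.0 [ 0.61648412 -0.28086015  0.05146019] 0.06048511763945392 [-0.21520516  0.15585108 -0.68755753]
[ 0.002   0.0022 -0.0021]
```

View pics/s1.png

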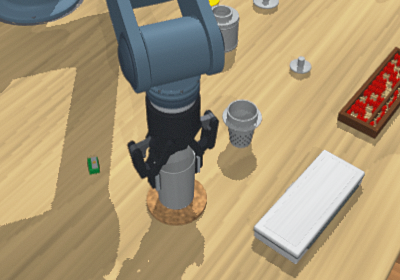

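The scene view shows the tumbler held upright over the coaster at crop (178,205). I'll lower the last 2–3 mm, release and retreat upward.

Call:
{"api": "jog_arm", "payload": {
  "claw": [-1, -1, 0.6, 1, 1, 1, 1, 1, 1, 1, 1, 1],
  "slide": [
    [0.002, 0.002, -0.002],
    [0.003, 0.002, -0.002],
    [0.003, 0.002, -0.002],
    [0.003, 0.002, -0.002],
    [0.003, 0.002, -0.002],
    [-0.02, 0.002, -0.002],
    [-0.06, 0.002, -0.002],
    [-0.11, 0.002, -0.002],
    [-0.15, 0.04, -0.02],
    [-0.15, 0.09, -0.042],
    [-0.15, 0.14, -0.064],
    [-0.15, 0.16, -0.073]
  ],
  "yaw": [0, 0, 0, 0, 0, 0, 0, 0, 0, 0, 0, 0]
}}

```text
t: 7.55
position: [0.6179, -0.1023, 0.2033]
ee_rot: [0.693, 0.153, 0.688, -0.153]
force: [0.3, -0.2, -0.1]
gripper_width: 0.0853
```

```bash
python3 -c "
from h import *
s=robot.read_state();print(s['t'],s['position'],s['gripper_width'],s['force'])
im=optics.camera('scene');cv2.imwrite('pics/s2.png',im[150:450,150:550])
print(find(.100,.032,[.6155,-.278],'scene',im=im))
print(find(.074,.0265,[.632,-.113],'scene',im=im))
w=optics.camera('wrist');cv2.imwrite('pics/w2.png',w);m=optics.camera_model('wrist')
print(find(.074,.0265,[.632,-.113],'wrist',im=w), find(.1,.032,[.6155,-.278],'wrist',im=w))
print(project(m,[[.632,-.113,.074],[.6155,-.278,.1]]))
print(go([.632,-.113,.15]))"
```

```text
7.55 [ 0.61791209 -0.10234176  0.20325962] 0.0852702704118178 [ 0.29405454 -0.21479682 -0.1055397 ]
(array([ 0.6166, -0.2782]), np.float64(0.0011), 75)
(array([ 0.6336, -0.1137]), np.float64(0.0013), 41)
(array([ 0.622 , -0.1092]), np.float64(0.0014), 90) (array([ 0.618 , -0.2817]), np.float64(0.0023), 692)
[[315.3614467  247.54072982]
 [100.58886586 329.71790648]]
[ 0.0528 -0.003   0.0165]
```

View pics/w2.png

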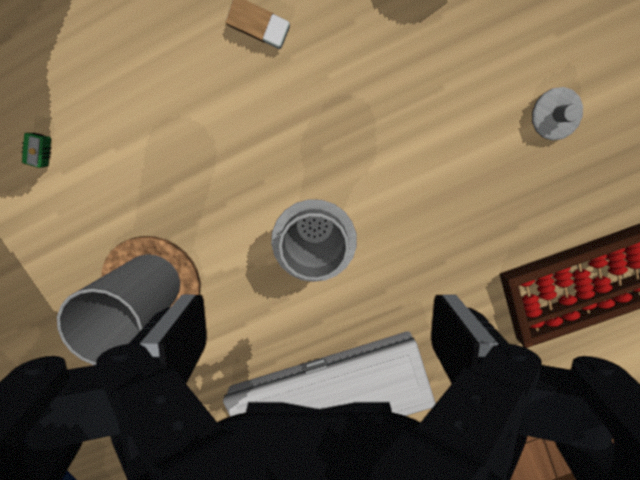

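The wrist view shows the infuser collar centred at (316,247), against a prediction of (315,247.5). The tumbler stands on the coaster, about 1 mm from its centre by the scene camera. Next I grip the collar.

Call:
{"api": "jog_arm", "payload": {
  "claw": [1, 1, 1, 1, 1, -1, -1, -1, -1, -1, -1],
  "slide": [
    [0.03, -0.003, 0.016],
    [0.08, -0.003, 0.016],
    [0.12, -0.003, 0.016],
    [0.146, -0.003, 0.016],
    [0.146, -0.003, 0.016],
    [0.146, -0.003, 0.016],
    [0.146, -0.003, 0.016],
    [0.146, -0.003, 0.016],
    [0.146, -0.003, 0.016],
    [0.146, -0.003, 0.016],
    [0.146, -0.003, 0.016]
  ],
  "yaw": [0, 0, 0, 0, 0, 0, 0, 0, 0, 0, 0],
  "force": 40
}}

```text
t: 9.02
position: [0.6339, -0.1139, 0.0594]
ee_rot: [0.694, 0.152, 0.686, -0.154]
force: [-0.4, -1.1, 5.9]
gripper_width: 0.0514
```

```bash
python3 -c "
from h import *
s=robot.read_state();print(s['t'],s['position'],s['gripper_width'],s['force'])
cv2.imwrite('pics/s3.png',cv2.resize(optics.camera('scene')[180:380,250:450],None,fx=3,fy=3))"
```

```text
9.025 [ 0.63387449 -0.1138547   0.05943185] 0.05139639416791992 [-0.37850854 -1.05585918  5.86141273]
```

View pics/s3.png

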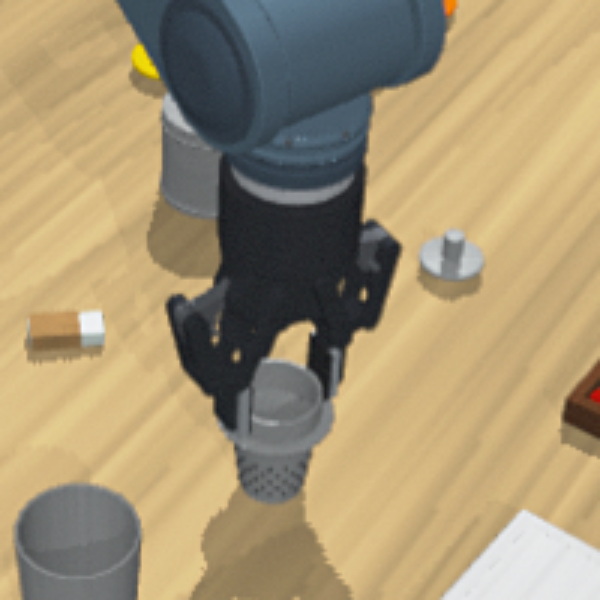

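Call:
{"api": "jog_arm", "payload": {
  "claw": [-1, -1, -1, -1, -1, -1, -1, -1, -1, -1, -1, -1],
  "slide": [
    [-0.02, 0, 0],
    [-0.06, 0, 0],
    [-0.1, 0, 0],
    [-0.13, -0.01, 0.003],
    [-0.13, -0.05, 0.018],
    [-0.13, -0.09, 0.032],
    [-0.13, -0.13, 0.046],
    [-0.13, -0.15, 0.053],
    [-0.13, -0.156, 0.055],
    [-0.13, -0.156, 0.055],
    [-0.13, -0.156, 0.055],
    [-0.13, -0.156, 0.055]
  ],
  "yaw": [0, 0, 0, 0, 0, 0, 0, 0, 0, 0, 0, 0]
}}

```text
t: 10.58
position: [0.6168, -0.2768, 0.1901]
ee_rot: [0.694, 0.151, 0.686, -0.153]
force: [1.1, -0.1, -1.0]
gripper_width: 0.0514
```

```bash
python3 -c "
from h import *
s=robot.read_state();print(s['t'],s['position'],s['gripper_width'],s['force'],rot(s['ee_rot'])[:,0])
print(go([.6169,-.2784,.125]),go([.6169,-.2784,.1034]))
im=optics.camera('scene');cv2.imwrite('pics/s4.png',cv2.resize(im[250:450,180:380],None,fx=3,fy=3))"
```

```text
10.575 [ 0.61680098 -0.27678944  0.19008211] 0.0514004166152071 [ 1.12169279 -0.13058082 -0.99141098] [ 0.01053894 -0.00473446 -0.99993326]
[ 0.0651 -0.0014  0.    ] [ 0.0867 -0.0014 -0.0002]
```

View pics/s4.png

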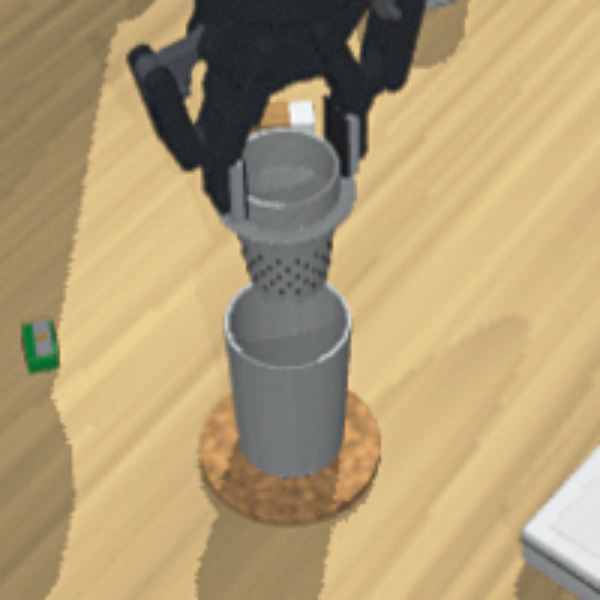

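The infuser is upright in the grip and in line over the tumbler, with foot centre at crop x≈287 and rim at 289. The tumbler is centred on the coaster. Lowering now.

Call:
{"api": "jog_arm", "payload": {
  "claw": [-1, -1, -1, -1, -1, -1, -1, -1, -1, -1],
  "slide": [
    [0.015, -0.001, 0],
    [0.035, -0.001, 0],
    [0.05, -0.001, 0],
    [0.065, -0.001, 0],
    [0.075, -0.001, 0],
    [0.08, -0.001, 0],
    [0.084, -0.001, 0],
    [0.086, -0.001, 0],
    [0.087, -0.001, 0],
    [0.087, -0.001, 0]
  ],
  "yaw": [0, 0, 0, 0, 0, 0, 0, 0, 0, 0]
}}

```text
t: 11.88
position: [0.6176, -0.2786, 0.1039]
ee_rot: [0.695, 0.151, 0.686, -0.153]
force: [-0.7, -0.1, 1.5]
gripper_width: 0.0515
```

Call:
{"api": "jog_arm", "payload": {
  "claw": [-0.2, 0.6, 1, 1, 1, 1, 1, 1, 1, 1],
  "slide": [
    [0.001, 0, 0],
    [0.001, 0, 0],
    [0.001, 0, 0],
    [0.001, 0, 0],
    [-0.02, 0, 0],
    [-0.06, 0, 0],
    [-0.1, 0.02, -0.01],
    [-0.12, 0.07, -0.04],
    [-0.12, 0.12, -0.07],
    [-0.12, 0.16, -0.1]
  ],
  "yaw": [0, 0, 0, 0, 0, 0, 0, 0, 0, 0]
}}

```text
t: 13.12
position: [0.5931, -0.0889, 0.225]
ee_rot: [0.696, 0.151, 0.685, -0.153]
force: [0.2, 1.1, -0.1]
gripper_width: 0.0854
```

```bash
python3 -c "
from h import *
s=robot.read_state();print(s['t'],s['position'],s['gripper_width'],s['force'])
im=optics.camera('scene');cv2.imwrite('pics/s5.png',cv2.resize(im[250:450,180:380],None,fx=3,fy=3))
print('collar',find(.118,.0265,[.6168,-.2782],'scene',im=im),'flange',find(.102,.034,[.6168,-.2782],'scene',im=im))
t=optics.camera('top');print('top flange',find(.103,.034,[.6145,-.2772],'top',im=t),'coaster')
print(go([.4585,.2762,.10]))"
```

```text
13.125 [ 0.59307885 -0.08891451  0.22496825] 0.08536824535429369 [ 0.18236464  1.05168494 -0.08795215]
collar (array([ 0.6168, -0.2791]), np.float64(0.001), 45) flange (array([ 0.6132, -0.2747]), np.float64(0.0019), 78)
top flange (array([ 0.6144, -0.2772]), np.float64(0.001), 69) coaster
[ 0.1208  0.274  -0.2744]
```

View pics/s5.png

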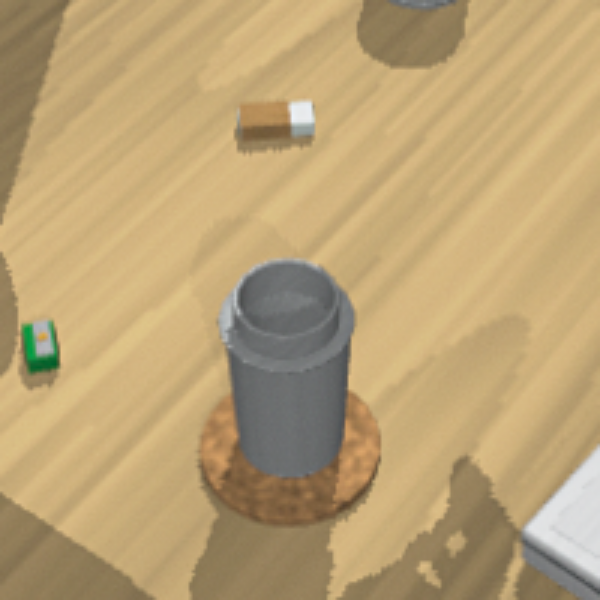

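The infuser hangs home: the flange is flat on the rim and the collar is concentric, scene (.6168,−.2791). On to the grey 60 mm lid.

Call:
{"api": "jog_arm", "payload": {
  "claw": [0, 0, 0, 0, 0, 0, 0, 0, 0, 0, 0],
  "slide": [
    [0, 0.035, -0.035],
    [0, 0.075, -0.075],
    [0.01, 0.115, -0.115],
    [0.02, 0.155, -0.155],
    [0.03, 0.195, -0.195],
    [0.05, 0.235, -0.235],
    [0.07, 0.262, -0.262],
    [0.08, 0.274, -0.274],
    [0.08, 0.274, -0.274],
    [0.08, 0.274, -0.274],
    [0.08, 0.274, -0.274]
  ],
  "yaw": [0, 0, 0, 0, 0, 0, 0, 0, 0, 0, 0]
}}

```text
t: 14.6
position: [0.4596, 0.2753, 0.1418]
ee_rot: [0.696, 0.151, 0.685, -0.152]
force: [0.3, 0.5, -0.1]
gripper_width: 0.0424
```

```bash
python3 -c "
from h import *
s=robot.read_state();print(s['t'],s['position'],s['gripper_width'],s['qpos'],rot(s['ee_rot'])[:,0])
w=optics.camera('wrist');cv2.imwrite('pics/w3.png',w);m=optics.camera_model('wrist')
print('wrist',find(.013,.03,[.4585,.2762],'wrist',im=w),project(m,[[.4585,.2762,.013],[.4585,.2762,.031]]))
print(go([.4585,.2762,.015]))"
```

```text
14.6 [0.45955305 0.27530783 0.14178862] 0.042426459856285965 [ 0.3323794   0.07399473  1.92456073 -0.01004032  1.13082271 -0.80298729] [ 0.0145276  -0.00459521 -0.99988391]
wrist (array([0.456 , 0.2799]), np.float64(0.0006), 227) [[319.70364823 222.84957871]
 [319.85291403 229.14147509]]
[ 1.266e-01  1.000e-04 -3.000e-03]
```

View pics/w3.png

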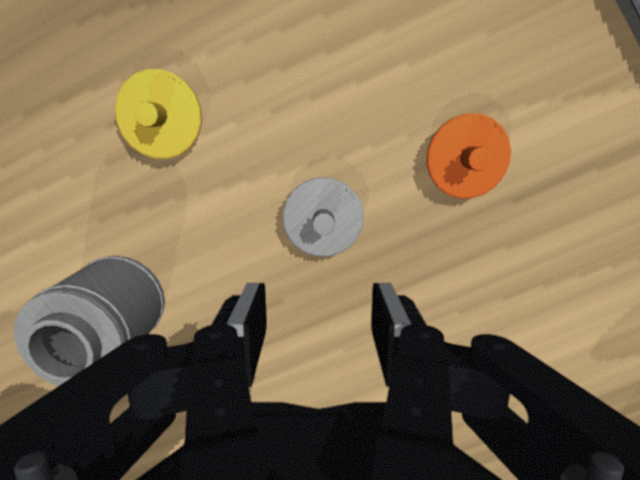

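The wrist view shows the grey lid centred between the jaws at (323,217), with orange and yellow well away. Mean estimate of the three cameras is (.4576,.2774). Descend and grip the knob.

Call:
{"api": "jog_arm", "payload": {
  "claw": [0, 0, 0, 0, 0, 0, -1, -1, -1, -1, -1, -1],
  "slide": [
    [0.03, 0.001, -0.004],
    [0.07, 0.001, -0.004],
    [0.105, 0.001, -0.004],
    [0.12, 0.001, -0.004],
    [0.126, 0.001, -0.004],
    [0.126, 0.001, -0.004],
    [0.126, 0.001, -0.004],
    [0.126, 0.001, -0.004],
    [0.126, 0.001, -0.004],
    [0.126, 0.001, -0.004],
    [0.126, 0.001, -0.004],
    [0.126, 0.001, -0.004]
  ],
  "yaw": [0, 0, 0, 0, 0, 0, 0, 0, 0, 0, 0, 0],
  "force": 40
}}

```text
t: 16.15
position: [0.4589, 0.2778, 0.0169]
ee_rot: [0.697, 0.151, 0.685, -0.151]
force: [-1.2, -0.8, 7.4]
gripper_width: 0.0141
```

```bash
python3 -c "
from h import *
print(go([.4589,.2778,.21]),go([.6165,-.2783,.21]))"
```

```text
[-0.1931  0.0006  0.0031] [-0.1883 -0.4388  0.3786]
```

Call:
{"api": "jog_arm", "payload": {
  "claw": [-1, -1, -1, -1, -1, -1, -1, -1, -1, -1, -1, -1],
  "slide": [
    [-0.03, 0, 0],
    [-0.08, 0, 0.001],
    [-0.13, 0, 0.002],
    [-0.17, -0.01, 0.012],
    [-0.19, -0.04, 0.038],
    [-0.19, -0.08, 0.072],
    [-0.19, -0.12, 0.106],
    [-0.19, -0.16, 0.14],
    [-0.19, -0.2, 0.174],
    [-0.19, -0.24, 0.208],
    [-0.19, -0.27, 0.234],
    [-0.19, -0.29, 0.25]
  ],
  "yaw": [0, 0, 0, 0, 0, 0, 0, 0, 0, 0, 0, 0]
}}

```text
t: 17.65
position: [0.5619, -0.0912, 0.2098]
ee_rot: [0.696, 0.152, 0.685, -0.152]
force: [-0.7, 0.5, -0.2]
gripper_width: 0.0137
```

```bash
python3 -c "
from h import *
s=robot.read_state();print(s['position'],s['gripper_width'],s['force'])
print(go([.6165,-.2783,.20]))"
```

```text
[ 0.56186387 -0.09121222  0.20980538] 0.013719969006706252 [-0.71041936  0.47327201 -0.16769996]
[ 0.0114 -0.147   0.1279]
```

Call:
{"api": "jog_arm", "payload": {
  "claw": [-1, -1, -1, -1, -1, -1, -1, -1, -1],
  "slide": [
    [0, -0.03, 0.026],
    [0, -0.07, 0.061],
    [0, -0.11, 0.096],
    [0, -0.137, 0.12],
    [0.01, -0.147, 0.128],
    [0.025, -0.147, 0.128],
    [0.04, -0.147, 0.128],
    [0.05, -0.147, 0.128],
    [0.05, -0.147, 0.128]
  ],
  "yaw": [0, 0, 0, 0, 0, 0, 0, 0, 0]
}}

```text
t: 18.77
position: [0.6166, -0.2773, 0.1599]
ee_rot: [0.696, 0.152, 0.686, -0.151]
force: [-0.1, -0.6, -0.5]
gripper_width: 0.0141
```

```bash
python3 -c "
from h import *
s=robot.read_state();print(s['t'],s['position'],s['gripper_width'],s['force'])
print(go([.6165,-.2783,.1259]))
im=optics.camera('scene');cv2.imwrite('pics/s6.png',cv2.resize(im[250:450,180:380],None,fx=3,fy=3))"
```

```text
18.775 [ 0.61660291 -0.277276    0.15989591] 0.014053337679230957 [-0.09444757 -0.55003588 -0.50426841]
[ 0.034  -0.0011 -0.0001]
```

View pics/s6.png

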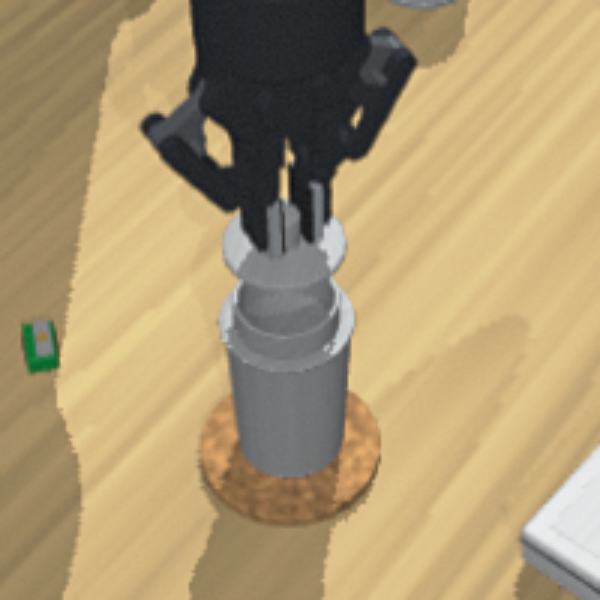

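The lid is level in the jaws at crop (285,243), right above the collar at (287,300). Lowering.

Call:
{"api": "jog_arm", "payload": {
  "claw": [-1, -1, -1, -1, -1, -1, -1, -1],
  "slide": [
    [0.008, -0.001, 0],
    [0.016, -0.001, 0],
    [0.023, -0.001, 0],
    [0.028, -0.001, 0],
    [0.032, -0.001, 0],
    [0.034, -0.001, 0],
    [0.035, -0.001, 0],
    [0.035, -0.001, 0]
  ],
  "yaw": [0, 0, 0, 0, 0, 0, 0, 0]
}}

```text
t: 19.82
position: [0.6174, -0.2789, 0.1262]
ee_rot: [0.696, 0.151, 0.685, -0.152]
force: [-0.6, 0.4, -1.1]
gripper_width: 0.014
```

Call:
{"api": "jog_arm", "payload": {
  "claw": [-1, -1, -0.6, -0.2, 0, 0, 0, 0, 0, 0, 0, 0],
  "slide": [
    [0.001, 0, 0],
    [0.001, 0, 0],
    [0.001, 0, 0],
    [0.001, 0, 0],
    [0.001, 0, 0],
    [-0.02, 0, 0],
    [-0.05, 0, 0],
    [-0.08, 0.02, -0.005],
    [-0.08, 0.06, -0.02],
    [-0.08, 0.11, -0.035],
    [-0.08, 0.16, -0.055],
    [-0.08, 0.2, -0.07]
  ],
  "yaw": [0, 0, 0, 0, 0, 0, 0, 0, 0, 0, 0, 0]
}}

```text
t: 21.32
position: [0.6367, -0.0657, 0.2078]
ee_rot: [0.697, 0.151, 0.684, -0.151]
force: [0.1, 0.5, 1.0]
gripper_width: 0.0427
```

```bash
python3 -c "
from h import *
s=robot.read_state();print(s['t'],s['position'],s['gripper_width'],s['force'])
im=optics.camera('scene');cv2.imwrite('pics/s7.png',cv2.resize(im[250:450,180:380],None,fx=3,fy=3))
print('lid',find(.122,.03,[.6168,-.2791],'scene',im=im))
print(go([.6285,.117,.14]))"
```

```text
21.325 [ 0.63668072 -0.06574636  0.20782707] 0.04265966791148397 [0.12989613 0.52376975 0.97017501]
lid (array([ 0.6176, -0.2804]), np.float64(0.0011), 63)
[ 0.0673  0.1583 -0.0824]
```

View pics/s7.png

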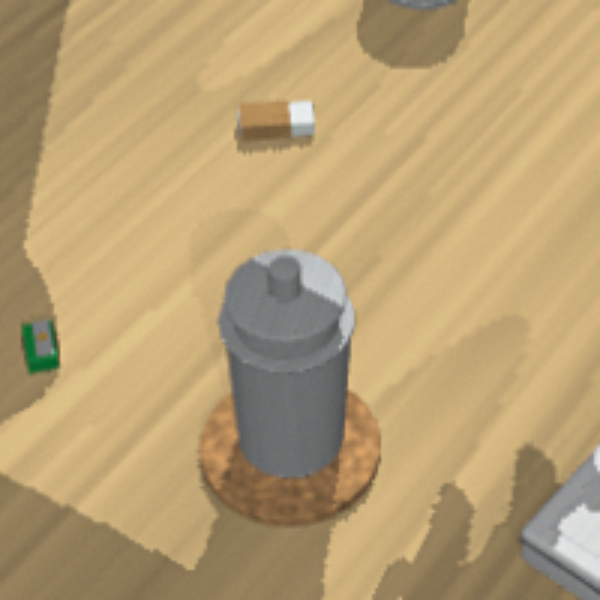

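The lid is seated, level and concentric with the infuser to about 1.5 mm. I've viewed 14 pictures. Next is the caddy lid.

Call:
{"api": "jog_arm", "payload": {
  "claw": [0, 0, 0, 0, 0, 0, 0, 0],
  "slide": [
    [0, 0.04, -0.02],
    [0, 0.08, -0.04],
    [0.02, 0.12, -0.062],
    [0.05, 0.15, -0.078],
    [0.067, 0.158, -0.082],
    [0.067, 0.158, -0.082],
    [0.067, 0.158, -0.082],
    [0.067, 0.158, -0.082]
  ],
  "yaw": [0, 0, 0, 0, 0, 0, 0, 0]
}}

```text
t: 22.38
position: [0.6299, 0.1154, 0.142]
ee_rot: [0.698, 0.152, 0.684, -0.149]
force: [-0.3, -0.3, 0.5]
gripper_width: 0.0431
```

```bash
python3 -c "
from h import *
s=robot.read_state();print(s['t'],s['position'],s['gripper_width'])
print('wrist',find(.012,.022,[.629,.117],'wrist'))
print('scene caddy',find(.072,.036,[.4528,.0982],'scene'),find(.072,.036,[.45,.0988],'top'))
print(go([.6285,.1178,.0145]))"
```

```text
22.375 [0.62988029 0.11538601 0.14195221] 0.04306447204280208
wrist (array([0.6282, 0.1194]), np.float64(0.0006), 164)
scene caddy (array([0.4525, 0.0984]), np.float64(0.0011), 53) (array([0.4995, 0.0554]), np.float64(0.0024), 39)
[ 0.1266  0.0006 -0.0038]
  return _methods._mean(a, axis=axis, dtype=dtype,
  ret = ret.dtype.type(ret / rcount)
```

All three cameras agree on the small lid to within 4 mm. The arm hid the caddy from the top camera, so I'm ignoring that fit.

Call:
{"api": "jog_arm", "payload": {
  "claw": [0, 0, 0, 0, 0, 0, -1, -1, -1, -1, -1, -1],
  "slide": [
    [0.03, 0.001, -0.003],
    [0.07, 0.001, -0.003],
    [0.105, 0.001, -0.003],
    [0.12, 0.001, -0.003],
    [0.127, 0.001, -0.003],
    [0.127, 0.001, -0.003],
    [0.127, 0.001, -0.003],
    [0.127, 0.001, -0.003],
    [0.127, 0.001, -0.003],
    [0.127, 0.001, -0.003],
    [0.127, 0.001, -0.003],
    [0.127, 0.001, -0.003]
  ],
  "yaw": [0, 0, 0, 0, 0, 0, 0, 0, 0, 0, 0, 0],
  "force": 40
}}

```text
t: 24.02
position: [0.6304, 0.1179, 0.0155]
ee_rot: [0.698, 0.151, 0.684, -0.149]
force: [-0.3, 0.4, 5.5]
gripper_width: 0.012
```

```bash
python3 -c "
from h import *
print(go([.6304,.1179,.16]),go([.4525,.0981,.16]),go([.4525,.0981,.12]))"
```

```text
[-0.1445  0.0011  0.0029] [-0.1482 -0.0908 -0.1507] [-0.1082 -0.0911 -0.1515]
```

Call:
{"api": "jog_arm", "payload": {
  "claw": [-1, -1, -1, -1, -1, -1, -1, -1, -1, -1, -1, -1],
  "slide": [
    [-0.03, 0, 0],
    [-0.08, 0, 0.001],
    [-0.13, 0, 0.002],
    [-0.148, -0.02, -0.03],
    [-0.148, -0.045, -0.07],
    [-0.148, -0.07, -0.113],
    [-0.148, -0.086, -0.142],
    [-0.148, -0.091, -0.151],
    [-0.13, -0.091, -0.151],
    [-0.11, -0.091, -0.151],
    [-0.108, -0.091, -0.151],
    [-0.108, -0.091, -0.151]
  ],
  "yaw": [0, 0, 0, 0, 0, 0, 0, 0, 0, 0, 0, 0]
}}

```text
t: 25.52
position: [0.4537, 0.0979, 0.1202]
ee_rot: [0.699, 0.151, 0.683, -0.149]
force: [-0.9, -0.0, -0.0]
gripper_width: 0.012
```

```bash
python3 -c "
from h import *
s=robot.read_state();print(s['t'],s['position'],s['gripper_width'],s['force'])
print(go([.4525,.0981,.0895]))
im=optics.camera('scene');cv2.imwrite('pics/s8.png',cv2.resize(im[130:280,240:440],None,fx=4,fy=4))"
```

```text
25.525 [0.45367184 0.09794939 0.12020336] 0.011986025491825193 [-0.88292007 -0.00347035 -0.01814194]
[ 0.0307 -0.0006 -0.0018]
```

View pics/s8.png

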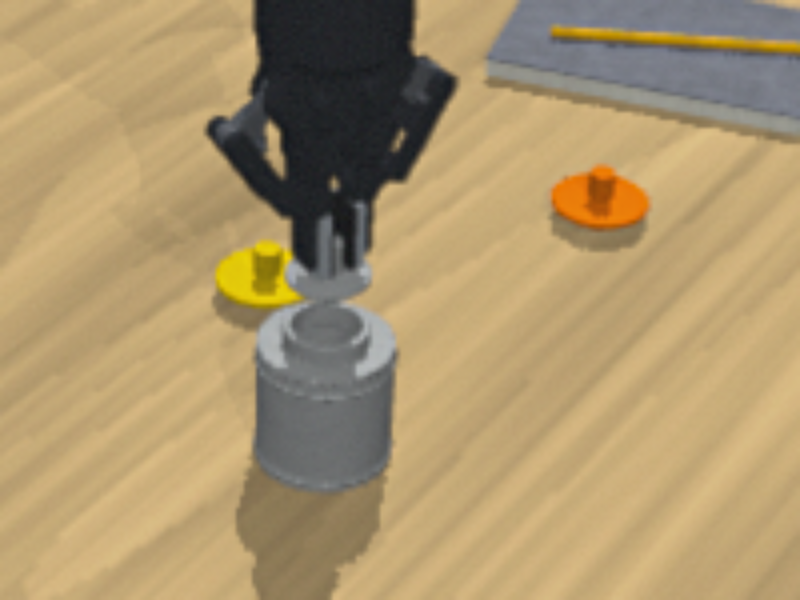

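The small lid is level at crop (330,272), above the caddy neck at (326,325). Lower and release.

Call:
{"api": "jog_arm", "payload": {
  "claw": [-1, -1, -1, -1, -1, -1, -1, -1],
  "slide": [
    [0.008, -0.001, -0.002],
    [0.016, -0.001, -0.002],
    [0.022, -0.001, -0.002],
    [0.027, -0.001, -0.002],
    [0.029, -0.001, -0.002],
    [0.031, -0.001, -0.002],
    [0.0315, -0.001, -0.002],
    [0.0315, -0.001, -0.002]
  ],
  "yaw": [0, 0, 0, 0, 0, 0, 0, 0]
}}

```text
t: 26.58
position: [0.4527, 0.0979, 0.0896]
ee_rot: [0.699, 0.152, 0.683, -0.149]
force: [-2.1, 0.6, 3.7]
gripper_width: 0.012
```

Call:
{"api": "jog_arm", "payload": {
  "claw": [-0.6, -0.2, 0, 0, 0, 0, 0, 0, 0, 0, 0, 0],
  "slide": [
    [0, 0, 0],
    [0, 0, 0],
    [0, 0, 0],
    [-0.02, 0, 0],
    [-0.06, 0, 0],
    [-0.1, 0, 0],
    [-0.13, 0.03, 0],
    [-0.15, 0.08, 0],
    [-0.15, 0.13, 0],
    [-0.15, 0.18, 0],
    [-0.15, 0.22, 0],
    [-0.15, 0.24, 0]
  ],
  "yaw": [0, 0, 0, 0, 0, 0, 0, 0, 0, 0, 0, 0]
}}

```text
t: 28.08
position: [0.5491, 0.3182, 0.2409]
ee_rot: [0.699, 0.151, 0.683, -0.148]
force: [0.2, 0.4, 0.4]
gripper_width: 0.0424
```

```bash
python3 -c "
from h import *
s=robot.read_state();print(s['t'],s['position'],s['gripper_width'],s['force'])
im=optics.camera('scene'); t=optics.camera('top')
a=cv2.resize(im[150:450,150:450],(600,600)); b=cv2.resize(t[130:330,110:510],(800,400))
cv2.imwrite('pics/f.png',cv2.resize(np.vstack([cv2.copyMakeBorder(cv2.resize(im[150:450,150:550],(800,600)),0,0,0,0,0),b]),(480,600)))
cv2.imwrite('pics/f.png',cv2.resize(im[150:450,150:550],(800,600),interpolation=cv2.INTER_CUBIC))
print('caddy lid scene',find(.086,.022,[.4525,.0984],'scene',im=im),'caddy',find(.072,.036,[.4525,.0984],'scene',im=im))
print('lidL scene',find(.122,.03,[.6168,-.2791],'scene',im=im),'top',find(.122,.03,[.6145,-.2775],'top',im=t))
try: print('top caddy',find(.072,.036,[.45,.0988],'top',im=t),'lid',find(.086,.022,[.45,.0988],'top',im=t))
except Exception as e: print(e)"
```

```text
28.075 [0.54912801 0.3181734  0.24092489] 0.04240541530574164 [0.22337927 0.44886774 0.4421223 ]
caddy lid scene (array([0.454 , 0.0962]), np.float64(0.002), 21) caddy (array([0.4524, 0.0986]), np.float64(0.0013), 47)
lidL scene (array([ 0.6173, -0.28  ]), np.float64(0.0012), 65) top (array([ 0.6138, -0.2783]), np.float64(0.0009), 57)
top caddy (array([0.4492, 0.099 ]), np.float64(0.0005), 111) lid (array([0.4608, 0.1067]), np.float64(0.0018), 27)
```

View pics/f.png

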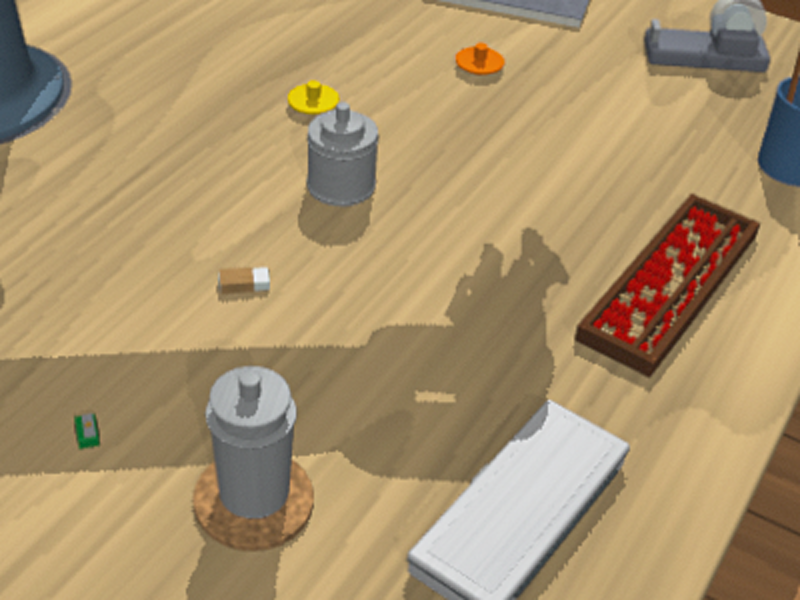

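The final view shows both assemblies upright and the bystanders where they were. One last numeric check before handing in: the knob top heights of both lids in the scene view.

```bash
python3 -c "
from h import *
m=optics.camera_model('scene')
for n,P in dict(caddyknob=[.4525,.0984,.104],bigknob=[.6170,-.2791,.140]).items():
    u=project(m,[P]); print(n,'expected crop px',(u-150)*2)
    print(' far edge', (project(m,[np.array(P)+[-.0043,.0055,0]])-150)*2)
"
```

```text
caddyknob expected crop px [[342.76932485 104.06769665]]
 far edge [[342.17545654 100.1573971 ]]
bigknob expected crop px [[249.51148573 377.88254314]]
 far edge [[249.2519238  370.80685076]]
```

```bash
python3 -c "
from h import *
print(robot.finish_job())"
```

```text
the job is handed in; nothing more can be done
None
```

The job is handed in at about 28 s of the 109 s allowed. The tumbler stands on the coaster, the infuser hangs in it, the larger grey lid covers the infuser, and the smaller lid closes the caddy. No verdict was reported.

**Stack on the coaster:** In the last checks the infuser and larger lid lay within about 2 mm of the tumbler's axis.

**Lids:** Both knob tops appeared within about 3 enlarged pixels (some 2 mm) of where they should be when fully home. The caddy lid met its seat at the expected height, with the tool at 0.0896 m against 0.0895 m worked out.

**Caddy and bystanders:** The caddy moved less than 1 mm. The sharpener, eraser and coloured lids look untouched in the final picture, though I did not measure them.

**Disagreements:**
- **Cameras:** they differed steadily by 3–4 mm, so I aimed at their mean.
- **Caddy lid centre:** the scene camera fit was weak and put it about 3 mm off the caddy's axis, inside the 6 mm limit. The top camera fit for the same lid was unusable because its edge does not stand out against the caddy.

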